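Hang up the mug and roll the filter carton into its bay

TASK

The mug is standing in the way on the roller runner: first hang it by its handle on the hook of the mug stand and let go of it. Then set the filter carton down on the free rollers lengthwise in front of the bay, let go of it, and push it along the rollers into the bay until it is fully home against the back stop. Leave the dripper, server, grinder and canister where they stand.

Things in the scene. Friction and masses are not known exactly. Their poses are not given: they have to be found in the camera images.
- carton: cardboard carton of paper filters with an orange band round its middle: 100 long (x) x 58 wide (y) x 46 high, about 0.22 kg; origin at the centre of its underside. Starts on the cutting board at any yaw. Either end may go first.
- mug: blue ceramic mug, 60 outer diameter, 85 high, wall 3.5; origin at the centre of its underside, z up, handle at local +y. The handle is an 8 thick round bar in the plane x = 0 reaching y = 65; the free opening spans y 30 to 57 and z 22 to 68. Starts upright on the rollers, handle any way.
- mug_loop (a point): centre of the opening in the mug's handle, at (0, 44, 45) in the mug's frame
- hook: mug stand fixed to the counter: round wooden base 80 diameter, post 14 diameter, 200 high; origin at the foot of the post. A brass bar, 8 thick, leaves the post along local +x at height 200, runs level to x = 90, then turns up, its tip's top at x = 98 to 102 and height 218. Free from both sides and from the tip's end.
- hook_bar (a point): point on the axis of the bar, 50 out from the post, 200 above the counter
- runner: pine roller runner fixed to the counter, 88 wide: a level lane of passive aluminium rollers (16 diameter, pitch 22, tops 34 above the counter) along local +x, the push direction, into a roofed bay. Origin on the counter below the middle of the bay's mouth. Lane: x -220 to 0, 68 wide between side guides 10 thick whose tops are 8 above the roller tops.
- bay_mouth (a point): middle of the bay's mouth at roller-top height; axes as the runner's. The rollers go on into the bay: x 0 to 92, 68 wide, side walls up to 96 above the counter, two pine slats across its top (undersides 90, tops 97 above the counter, at x 20 to 40 and 64 to 84)
- bay_stop (a point): middle of the face of the green back stop (x = 92) at roller-top height; a carton fully home has its leading end here and its other end 8 outside the mouth
- lane_start (a point): outer end of the lane, mid-width, at roller-top height
- board: butcher-block cutting board fixed to the counter, 420 (x) x 320 (y) x 30 high; origin at the centre of its underside
- dripper: white fluted ceramic coffee dripper, cone 102 wide, 88 high, small handle at local +y reaching 64 from the axis; stands on the cutting board, leave it alone; origin at the centre of its underside
- server: hexagonal glass coffee server 88 wide, 147 high with its wooden lid; stands on the cutting board, leave it alone; origin at the centre of its underside
- grinder: black plastic hand grinder, 72 diameter, 142 high, with a steel crank lever that points to local +y, reaching 79 from the axis; its knob's top is at 178; stands on the cutting board, leave it alone; origin at the centre of its underside
- canister: stainless canister, 86 diameter, 138 high, screw lid closed; stands on the cutting board, leave it alone; origin at the centre of its underside
Things that resemble listed ones, but are neither listed nor needed, are in the scene too. Of the things that look like the carton, the smallest one is meant.

How it is judged:
On the way, in this order (a step that is already met when the one before it is completed fails the run):
1. the mug hangs by its handle on the hook's bar, let go (contact force between mug and hook above 0.4 N and x of mug_loop in the frame of hook between 0.008 and 0.098 m and y of mug_loop in the frame of hook between -0.03 and 0.03 m and z of mug_loop in the frame of hook between 0.165 and 0.215 m and contact force between mug and the fingers below 0.1 N), for 0.3 s.
2. the carton stands flat on the rollers between the guides, in front of the bay, let go (y of carton in the frame of bay_mouth between -0.009 and 0.009 m and z of carton in the frame of bay_mouth between -0.005 and 0.004 m and angle between the x axis of carton and the x axis of runner, either way round below 0.13 rad and angle between carton's own z axis and vertical below 0.08 rad and x of carton in the frame of bay_mouth between -0.22 and -0.03 m and contact force between carton and the fingers below 0.1 N), for 0.15 s.
At the end, for the whole second after the job is handed in: The mug hangs at rest by its handle on the hook's bar, let go (opening's centre within 30 mm sideways, 35 below to 15 above the bar, between post and tip); the carton rests flat and lengthwise on the bay's rollers, leading end within 6 mm of the back stop; bystanders within 20 mm (all of step 1 and linear speed of mug below 0.05 m/s and y of carton in the frame of bay_mouth between -0.009 and 0.009 m and z of carton in the frame of bay_mouth between -0.005 and 0.004 m and angle between the x axis of carton and the x axis of runner, either way round below 0.13 rad and angle between carton's own z axis and vertical below 0.08 rad and x of carton in the frame of bay_stop above -0.056 m and linear speed of carton below 0.02 m/s); the robot touches nothing.
It fails at once if the dripper is moved more than 20 mm or tipped (distance of dripper from where it was at the start of the episode above 0.02 m or angle between dripper's own z axis and vertical above 0.3 rad).
It fails at once if the server is moved more than 20 mm or tipped (distance of server from where it was at the start of the episode above 0.02 m or angle between server's own z axis and vertical above 0.3 rad).
It fails at once if the grinder is moved more than 20 mm or tipped (distance of grinder from where it was at the start of the episode above 0.02 m or angle between grinder's own z axis and vertical above 0.3 rad).
It fails at once if the canister is moved more than 20 mm or tipped (distance of canister from where it was at the start of the episode above 0.02 m or angle between canister's own z axis and vertical above 0.3 rad).
It also fails if it takes over 72 s, if anything falls off the work surface, if the arm or the gripper's body presses on something with over 40 N, if the wrist force passes 120 N, or if a joint passes its speed limit or range.

ROBOT

A 6-joint arm with a two-finger parallel gripper is mounted at the origin on the work surface. World frame = base frame: x ahead of the robot, y to its left, z up, the work surface at z = 0. Lengths are in m, angles in rad, forces in N, time in s.
With the tool pointing down it reaches from about 0.3 to 1 m from the base axis. Payload 5.1 kg.
Tool frame: the origin (TCP) lies on the centre line of the jaws, within the pads' length; the fingertips stand ctrl.finger_overhang ahead of it and the grasp point (between the pads) lies 2 mm behind it (ctrl.finger_overhang is the distance from the TCP to the fingertips, in m); z points along the fingers, y is the line along which they close (so a half turn about z gives the same grasp; the last joint's range is limited). The gripper opens to 95 mm and grips with 3 to 60 N. Pads are 20 mm wide; open, the fingers measure 119 mm over their backs; the gripper's body (75 mm by 180 mm) begins 59 mm behind the grasp point.
Start: joints at [-1.231, 0.124, 1.65, -0, 1.367, -0.083], TCP at [0.267, -0.593, 0.232] pointing down, gripper open.
Joint ranges: [-2.61, 2.61], [-1.02, 2.33], [0.03, 2.71], [-1.35, 4.49], [0.32, 2.68], [-2.91, 2.91]. Speed limits (rad/s): [2.57, 2.57, 3.14, 3.14, 3.14, 3.14].

INTERFACE

Orientations are given as a 3x3 rotation matrix whose columns are the frame's x, y, z axes.
In Python, from station import ctrl gives the robot as it stands.
- The arm moves only by the tool send_rows, never from a script. Its argument "commands" is a list of rows, each an object of numbers: "claw": the finger opening in mm, from 0 to 95.1; "dx", "dy", "dz": the shift along the tool's x, y, z as a fraction of full scale; "ax", "ay", "az": the turn, a rotation vector about the tool's x, y, z as a fraction of full scale. A call has 1 to 8 rows; each row is the pose to reach, as a shift and turn from the pose commanded when the call began, along the tool's axes at that moment; what a row does not reach only later rows make up. Full scale, the value 1, is 400 mm for a shift and 45 degrees for a turn. A row lasts 1/10 s, in which the tool goes at most 50 mm and 8.59 degrees, less where a joint would pass 70% of its speed; a pose out of reach is approached as far as the arm can. A call with a number of a shift or a turn outside -1 to 1 is refused whole. A call with a gripper value outside its range is refused whole. The fingers move at their own pace and stop on an object; "newtons" is the grip in N (left out, the last holds). Time passes only in rows, so rows that repeat a pose let the fingers close. It gives the time, the measured TCP pose, the force, the opening and the grip force at its end, in the units of the state.
- ctrl.get_obs(): the state, without advancing time (a new reading comes with each control period).
- ctrl.grab_frame(name): name is "side" or "top" or "wrist"; returns a dict with "frame" (480x640x3 uint8, red, green, blue), "range_z" (480x640 float32, m along the optical axis (not along the pixel's ray), 0 where there is no reading), "camera_matrix" (3x3 intrinsics, pixels), "distortion" ([k1, k2, p1, p2, k3] as OpenCV has them; the pictures are not rectified), "R" (3x3) and "t" (3): a world point X has camera coordinates R X + t; the wrist camera has in their place "tool_from_camera" (4x4, takes a point from camera to tool coordinates, whose origin is the TCP and whose axes are the flange's). Camera axes: x right, y down, z forward; pixel columns grow to the right and rows downward; lengths in m; the calibration is good to about 2 mm. A picture is of the moment at which its call begins: read the wrist's pose just before it.
- ctrl.hand_in(): hands the job in; it is judged then, once.
The state is a dict: "t": time; "qpos": joint angles; "joint_velocities": joint speeds; "effort": joint torques, N m; "position": TCP position; "orientation": TCP orientation; "ft_force": force on the tool from outside, world axes, zero at the start; "moment": the same for the moment, N m; "gripper_width": finger opening in m; "grasp_force": force on a finger pad.
Only numpy, scipy, OpenCV 4.12 (cv2) and the standard library are available. Lean on these libraries where they do the work, as an engineer would, in place of code of your own. Each camera call takes 0.05 s, during which the arm holds its last target. There are 200 camera calls.

## Working session

There is one attempt and no reset: what is moved stays moved. The work goes in short steps, Python scripts to look and compute and a tool call to move; the robot and the scene stay as the last step left them, time stands still between calls to the robot, and variables do not carry over. Pictures are saved under pics/ and viewed, at most 10 in all, crops included, and the job is handed in when it is done.

Besides the shell and the picture viewer there is one more tool, called after ">>>" as a command line: name --argument value ..., lists and objects as JSON in quotes. send_rows: Moves the arm, as the interface text tells. Shift numbers are shares of 400 mm and turn numbers shares of 45 degrees, none past 1 either way. Its arguments: {"type":"object","properties":{"commands":{"type":"array","items":{"type":"object","properties":{"claw":{"type":"number"},"dx":{"type":"number"},"dy":{"type":"number"},"dz":{"type":"number"},"ax":{"type":"number"},"ay":{"type":"number"},"az":{"type":"number"}}}},"newtons":{"type":"number"}},"required":["commands"]}

```bash
ls; mkdir -p pics
python3 - <<'E'
from station import ctrl
import cv2,numpy as np
o=ctrl.get_obs();print(o['t'],o['position'],o['orientation'],ctrl.finger_overhang)
for n in('top','side'):
    f=ctrl.grab_frame(n);cv2.imwrite(f'pics/{n}0.png',f['frame'][:,:,::-1])
    np.savez(f'pics/{n}0.npz',**f)
    print(n,f['R'],f['t'],f['camera_matrix'],f['distortion'])
E
```

```text
pics
0.0 [ 0.26646153 -0.59220286  0.23037492] [[ 9.11925165e-01  4.10355946e-01 -7.00406806e-04]
 [ 4.10356511e-01 -9.11923083e-01  1.95559393e-03]
 [ 1.63772462e-04 -2.07077181e-03 -9.99997843e-01]] 0.017
top [[ 0.03233346 -0.99945497 -0.00665689]
 [-0.9787201  -0.03031092 -0.20294879]
 [ 0.2026364   0.01307727 -0.97916672]] [0.04124767 0.44650332 1.33075876] [[498.04189284   0.         322.49555918]
 [  0.         498.04189284 231.78885209]
 [  0.           0.           1.        ]] [-0.02568368  0.          0.          0.          0.        ]
side [[ 0.94186895 -0.33597239 -0.00233338]
 [-0.22573841 -0.62766332 -0.74503753]
 [ 0.24884746  0.70225445 -0.66701847]] [-0.37554223  0.21387365  1.44510587] [[602.67251766   0.         320.45312238]
 [  0.         602.67251766 242.50062364]
 [  0.           0.           1.        ]] [0.0497581 0.        0.        0.        0.       ]
```

View pics/top0.png

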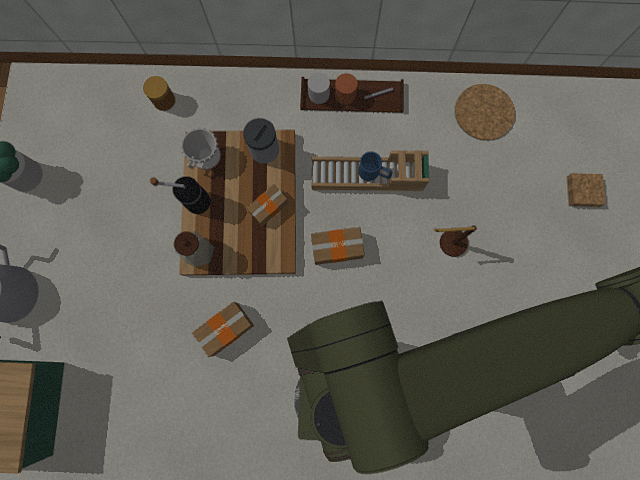

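View pics/side0.png

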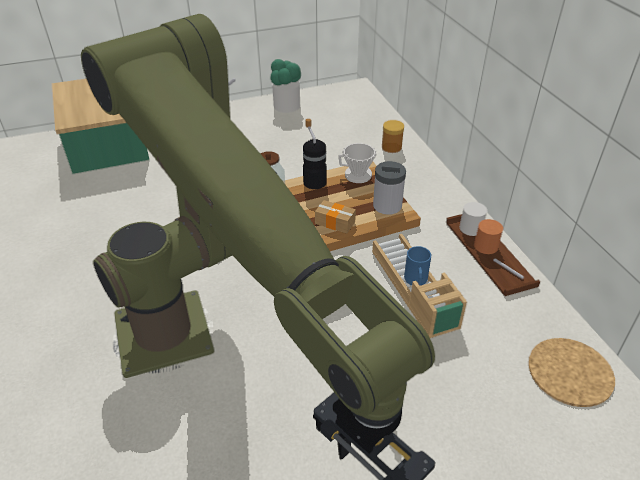

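The top view shows the mug at (370,165) with its handle near (386,175). The runner spans (312..430, 150..190), with its bay end at (428,167). The hook stand is at (453,243), and the small carton is on the board at (268,204). I'll enlarge the crop.

```bash
cat > h.py <<'E'
import numpy as np,cv2
def world(f,px,r=0,z=None):
    """pixel -> world by depth (median in window) or by intersection with height z"""
    px=np.asarray(px,float).reshape(-1,2)
    n=cv2.undistortPoints(px.reshape(-1,1,2),f['camera_matrix'],f['distortion']).reshape(-1,2)
    R,t=f['R'],f['t'];out=[]
    for (u,v),(a,b) in zip(px,n):
        d=np.array([a,b,1.])
        if z is None:
            w=f['range_z'][int(round(v))-r:int(round(v))+r+1,int(round(u))-r:int(round(u))+r+1]; w=w[w>0]
            s=np.median(w)
        else:
            c=-R.T@t; s=(z-c[2])/(R.T@d)[2]
        out.append(R.T@(d*s-t))
    return np.array(out)
def cloud(f):
    h,w=f['range_z'].shape
    g=np.stack(np.meshgrid(np.arange(w),np.arange(h)),-1).reshape(-1,1,2).astype(float)
    n=cv2.undistortPoints(g,f['camera_matrix'],f['distortion']).reshape(-1,2)
    z=f['range_z'].reshape(-1,1)
    return (np.hstack([n*z,z])-f['t'])@f['R'],z[:,0]>0   # (N,3) world
E
python3 - <<'E'
import numpy as np,cv2
from h import *
f=dict(np.load('pics/top0.npz'))
im=f['frame'][:,:,::-1]
c=cv2.resize(im[135:270,305:500],None,fx=4.1,fy=4.1,interpolation=cv2.INTER_CUBIC)
cv2.imwrite('pics/c1.png',c)
P,ok=cloud(f);P=P.reshape(480,640,3)
# carton: box pts top
hsv=cv2.cvtColor(f['frame'],cv2.COLOR_RGB2HSV)
Z=P[...,2]
sub=np.zeros((480,640),bool);sub[180:228,243:293]=1
m=sub&(Z>.066)&(Z<.09)
q=P[m][:,:2];print('carton',m.sum(),np.median(Z[m]),cv2.minAreaRect((q*1000).astype(np.float32)))
# mug rim
sub[:]=0;sub[145:190,350:400]=1
m=sub&(Z>.112)&(Z<.13);q=P[m][:,:2]*1000;print('mug',m.sum(),cv2.minEnclosingCircle(q.astype(np.float32)),cv2.minAreaRect(q.astype(np.float32)))
m=sub&(Z>.085)&(Z<.112);ys,xs=np.nonzero(m)
for a,b in list(zip(xs,ys))[::6]:print(a,b,(P[b,a]*1000).round())
sub[:]=0;sub[215:262,425:490]=1
m=sub&(Z>.185);ys,xs=np.nonzero(m)
print('hook')
for a,b in list(zip(xs,ys))[::8]:print(a,b,(P[b,a]*1000).round())
# runner guides / bay
sub[:]=0;sub[145:195,305:435]=1
m=sub&(Z>.036)&(Z<.046);print('guides',m.sum(),cv2.minAreaRect((P[m][:,:2]*1000).astype(np.float32)))
m=sub&(Z>.085)&(Z<.105);m[:,:392]=0;print('bay',m.sum(),cv2.minAreaRect((P[m][:,:2]*1000).astype(np.float32)))
E
```

```text
carton 780 0.07703753152575503 ((515.3283081054688, 210.35195922851562), (60.269859313964844, 100.8138427734375), 43.271942138671875)
mug 122 ((624.0772705078125, -80.95513916015625), 42.07059860229492) ((629.1250610351562, -76.64224243164062), (60.660560607910156, 74.86377716064453), 11.02734088897705)
391 150 [ 671. -127.   95.]
397 150 [ 671. -143.   95.]
394 151 [ 667. -135.   98.]
391 152 [ 665. -127.   96.]
397 152 [ 666. -143.   95.]
392 153 [ 661. -129.   98.]
399 153 [ 663. -149.   94.]
371 154 [657. -72.  97.]
392 154 [ 659. -129.   95.]
399 154 [ 659. -148.   98.]
369 155 [655. -66.  93.]
375 155 [652. -82. 104.]
366 156 [651. -58.  95.]
372 156 [653. -75.  91.]
398 156 [ 654. -146.   95.]
374 157 [651. -80.  90.]
398 157 [ 652. -146.   94.]
377 158 [647. -88.  94.]
377 159 [646. -89.  89.]
378 160 [643. -92.  89.]
378 161 [640. -92.  90.]
398 162 [ 638. -146.   92.]
399 163 [ 633. -149.   97.]
379 165 [629. -95.  88.]
381 166 [618. -98. 112.]
382 167 [ 616. -101.  108.]
359 168 [618. -40.  89.]
384 168 [ 612. -106.  112.]
360 169 [616. -43.  88.]
386 169 [ 611. -112.  107
[... 707 characters left out ...]
09.]
445 228 [ 431. -246.  202.]
453 228 [ 431. -265.  205.]
461 228 [ 432. -285.  205.]
469 228 [ 433. -304.  205.]
434 229 [ 424. -215.  221.]
442 229 [ 428. -238.  205.]
450 229 [ 428. -257.  208.]
458 229 [ 430. -278.  202.]
466 229 [ 430. -297.  203.]
474 229 [ 431. -317.  201.]
439 230 [ 426. -231.  203.]
447 230 [ 426. -251.  203.]
455 230 [ 428. -272.  198.]
471 230 [ 429. -311.  198.]
439 231 [ 423. -231.  203.]
472 231 [ 428. -315.  193.]
436 261 [ 166.   37. 1394.]
guides 821 ((625.686767578125, -67.03207397460938), (90.47969055175781, 320.5605773925781), 1.109363079071045)
bay 796 ((627.8136596679688, -179.5875244140625), (92.33540344238281, 102.1379623413086), 0.561455488204956)
```

View pics/c1.png

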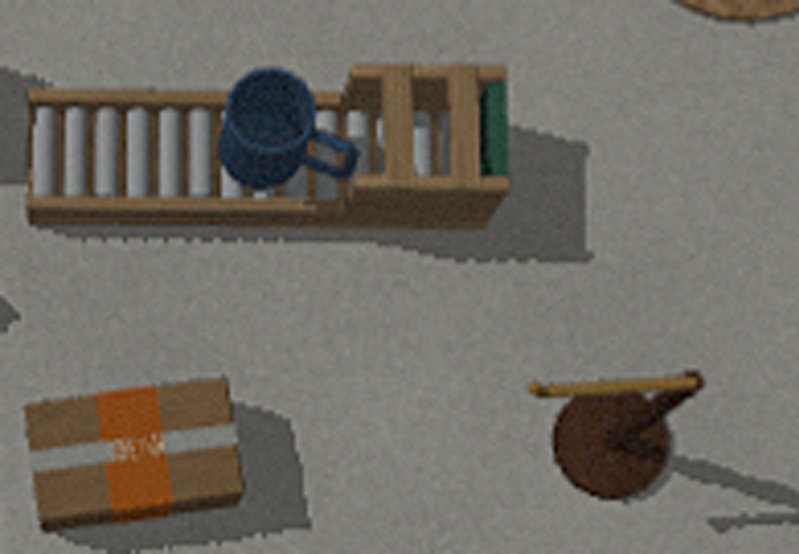

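The crop shows the post top near crop (697,380), the bar's upturned tip near (535,390), and the mug rim centre near (270,108). The handle tip is near (350,158). I'll write a move helper and refine the mug and hook positions.

```bash
cat >> h.py <<'E'
def go(o,xyz,yaw):
    """fractions to bring TCP to xyz, pointing down, closing line (tool y) at yaw deg (mod 180)"""
    R=np.array(o['orientation']);p=np.array(o['position'])
    cur=np.degrees(np.arctan2(R[1,1],R[0,1]))
    yaw=cur+(yaw-cur+90)%180-90
    a=np.radians(yaw);y=np.array([np.cos(a),np.sin(a),0]);z=np.array([0,0,-1.]);x=np.cross(y,z)
    rv=cv2.Rodrigues(R.T@np.stack([x,y,z],1))[0].ravel()
    s=R.T@(np.array(xyz)-p)
    print('pos',p.round(4),'yaw',round(cur,1),'->d',(s/.4).round(4),'a',(np.degrees(rv)/45).round(4),'dist',np.linalg.norm(s).round(3))
E
python3 - <<'E'
import numpy as np
from h import *
from station import ctrl
f=dict(np.load('pics/top0.npz'))
c=lambda L:np.array(L)/4.1+[305,135]-.38
# rim outer extremes in crop: left,right,top,bottom
rim=world(f,c([[223,108],[317,108],[270,67],[270,150]]),z=.119)*1000;print('rim',rim.round(1),rim.mean(0))
print('handle tip top',world(f,c([[352,152],[350,170]]),z=.1)*1000)
print('post',world(f,c([[697,380]]),z=.205)*1000,'tip',world(f,c([[538,389]]),z=.218)*1000,'base',world(f,c([[613,443]]),z=.015)*1000)
o=ctrl.get_obs()
go(o,[.42,-.45,.38],-24);go(o,[.45,-.33,.38],-24);go(o,[.6,-.09,.3],-24)
E
```

```text
rim [[627.7 -37.6 119. ]
 [629.6 -99.4 119. ]
 [657.1 -68.2 119. ]
 [599.7 -68.9 119. ]] [628.51120745 -68.51321204 119.        ]
handle tip top [[ 606.4275606  -124.85733773  100.        ]
 [ 593.88369066 -123.58140616  100.        ]]
post [[ 434.7477159 -317.9295546  205.       ]] tip [[ 423.4726987 -220.1440355  218.       ]] base [[ 431.58374589 -315.61413978   15.        ]]
pos [ 0.2665 -0.5922  0.2305] yaw -65.8 ->d [ 0.4959 -0.1675 -0.3733] a [-0.0022 -0.0011 -0.9283] dist 0.257
pos [ 0.2665 -0.5922  0.2305] yaw -65.8 ->d [ 0.6874 -0.4103 -0.3728] a [-0.0022 -0.0011 -0.9283] dist 0.353
pos [ 0.2665 -0.5922  0.2305] yaw -65.8 ->d [ 1.2756 -0.8033 -0.172 ] a [-0.0022 -0.0011 -0.9283] dist 0.607
```

>>> send_rows --commands '[{"dz": -0.25,"claw": 95},{"dx": 0.69,"dy": -0.41,"dz": -0.37,"az": -0.92,"claw": 95},{"dx": 0.69,"dy": -0.41,"dz": -0.37,"az": -0.92,"claw": 95},{"dx": 0.69,"dy": -0.41,"dz": -0.37,"az": -0.92,"claw": 95},{"dx": 0.69,"dy": -0.41,"dz": -0.37,"az": -0.92,"claw": 95},{"dx": 0.69,"dy": -0.41,"dz": -0.37,"az": -0.92,"claw": 95},{"dx": 0.69,"dy": -0.41,"dz": -0.37,"az": -0.92,"claw": 95},{"dx": 0.69,"dy": -0.41,"dz": -0.37,"az": -0.92,"claw": 95}]'

```text
validation failed for argument at $.co...
```

Run:
```python
from h import *
from station import ctrl
o=ctrl.get_obs();print(o['t'])
go(o,[.6,-.09,.33],-24);go(o,[.6285,-.0685,.30],-24)
```

```text
0.1
pos [ 0.2665 -0.5922  0.2305] yaw -65.8 ->d [ 1.2756 -0.8034 -0.247 ] a [-0.0022 -0.0011 -0.9283] dist 0.611
pos [ 0.2665 -0.5922  0.2305] yaw -65.8 ->d [ 1.3626 -0.823  -0.172 ] a [-0.0022 -0.0011 -0.9283] dist 0.64
```

>>> send_rows --commands '[{"dx": 0,"dy": 0,"dz": -0.25,"ax": 0,"ay": 0,"az": 0,"claw": 95},{"dx": 0.69,"dy": -0.41,"dz": -0.37,"ax": 0,"ay": 0,"az": -0.92,"claw": 95},{"dx": 0.69,"dy": -0.41,"dz": -0.37,"ax": 0,"ay": 0,"az": -0.92,"claw": 95},{"dx": 0.69,"dy": -0.41,"dz": -0.37,"ax": 0,"ay": 0,"az": -0.92,"claw": 95},{"dx": 0.69,"dy": -0.41,"dz": -0.37,"ax": 0,"ay": 0,"az": -0.92,"claw": 95},{"dx": 0.69,"dy": -0.41,"dz": -0.37,"ax": 0,"ay": 0,"az": -0.92,"claw": 95},{"dx": 0.69,"dy": -0.41,"dz": -0.37,"ax": 0,"ay": 0,"az": -0.92,"claw": 95},{"dx": 0.69,"dy": -0.41,"dz": -0.37,"ax": 0,"ay": 0,"az": -0.92,"claw": 95}]'

```text
t: 0.9
position: [0.4523, -0.3275, 0.3806]
orientation: [[0.411, 0.912, 0.001], [0.912, -0.411, -0.0], [0.0, 0.001, -1.0]]
ft_force: [0.9, -0.9, -0.2]
gripper_width: 0.0954
grasp_force: 0.0
```

Run:
```python
from h import *
from station import ctrl
o=ctrl.get_obs();print(o['t'])
go(o,[.6,-.09,.33],-24);go(o,[.6285,-.0685,.30],-24)
```

```text
0.9
pos [ 0.4523 -0.3275  0.3806] yaw -24.3 ->d [0.6931 0.0923 0.1267] a [ 0.0011 -0.0003 -0.0063] dist 0.284
pos [ 0.4523 -0.3275  0.3806] yaw -24.3 ->d [0.7714 0.1351 0.2017] a [ 0.0011 -0.0003 -0.0063] dist 0.323
```

>>> send_rows --commands '[{"dx": 0.69,"dy": 0.09,"dz": 0.13,"ax": 0,"ay": 0,"az": 0,"claw": 95},{"dx": 0.69,"dy": 0.09,"dz": 0.13,"ax": 0,"ay": 0,"az": 0,"claw": 95},{"dx": 0.69,"dy": 0.09,"dz": 0.13,"ax": 0,"ay": 0,"az": 0,"claw": 95},{"dx": 0.69,"dy": 0.09,"dz": 0.13,"ax": 0,"ay": 0,"az": 0,"claw": 95},{"dx": 0.69,"dy": 0.09,"dz": 0.13,"ax": 0,"ay": 0,"az": 0,"claw": 95},{"dx": 0.69,"dy": 0.09,"dz": 0.13,"ax": 0,"ay": 0,"az": 0,"claw": 95},{"dx": 0.69,"dy": 0.09,"dz": 0.13,"ax": 0,"ay": 0,"az": 0,"claw": 95}]'

```text
t: 1.6
position: [0.5984, -0.0898, 0.3252]
orientation: [[0.408, 0.913, -0.003], [0.913, -0.408, 0.002], [0.0, -0.004, -1.0]]
ft_force: [-0.1, -1.3, -0.0]
gripper_width: 0.0949
grasp_force: 0.0
```

```bash
cat >> h.py <<'E'
def wrist(ctrl,name):
    o=ctrl.get_obs();f=ctrl.grab_frame('wrist')
    T=f['tool_from_camera'];Rw=np.array(o['orientation'])
    Rc=Rw@T[:3,:3];tc=Rw@T[:3,3]+np.array(o['position'])
    f['R']=Rc.T;f['t']=-Rc.T@tc
    np.savez(f'pics/{name}.npz',**f);cv2.imwrite(f'pics/{name}.png',f['frame'][:,:,::-1])
    return o,f
E
python3 - <<'E'
from h import *
from station import ctrl
o,f=wrist(ctrl,'w1');print(o['t'],f['tool_from_camera'].round(3))
go(o,[.6285,-.0685,.2],-24)
E
```

```text
1.6 [[-0.001 -0.959 -0.282  0.08 ]
 [ 1.    -0.002 -0.    -0.   ]
 [-0.    -0.282  0.959 -0.152]
 [ 0.     0.     0.     1.   ]]
pos [ 0.5984 -0.0898  0.3252] yaw -24.1 ->d [0.0793 0.0482 0.3127] a [-0.005  -0.0003 -0.0019] dist 0.13
```

View pics/w1.png

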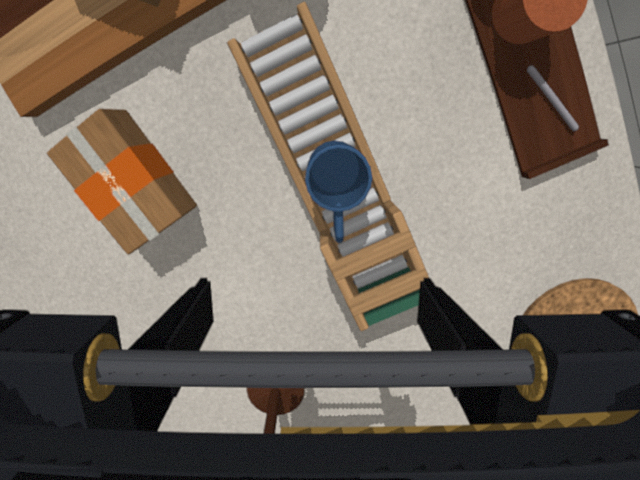

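In the wrist view the mug rim is centred at (339,175), and its handle points straight down the picture to (339,240), so the grasp line is right. I'll measure the mug, the runner lines and the big carton.

Run:
```python
from h import *
f=dict(np.load('pics/w1.npz'))
r=world(f,[[306,175],[372,175],[339,140],[339,211]],z=.119)*1000;print(r.round(1),r.mean(0).round(1))
print('handle',(world(f,[[339,214],[339,240]],z=.104)*1000).round(1))
P,ok=cloud(f);P=P.reshape(480,640,3);Z=P[...,2]
sub=np.zeros((480,640),bool);sub[130:250,295:385]=1
m=sub&(Z>.114)&(Z<.124);q=(P[m][:,:2]*1000).astype(np.float32);print('rim',len(q),cv2.minEnclosingCircle(q))
# outer-top of guides and bay
print('guides outer L/R, low ,high',(world(f,[[229,42],[306,5]],z=.042)*1000).round(1))
m=(Z>.038)&(Z<.046)&(P[...,0]>.56)&(P[...,0]<.70)&(P[...,1]>-.1)&(P[...,1]<.12);
q=P[m]*1000
for y in range(-100,100,25):
    s=q[abs(q[:,1]-y)<5,0]
    if len(s): L=s[s<628];H=s[s>628];print(y,len(L),len(H),L.min() if len(L) else 0,L.max() if len(L) else 0,H.min() if len(H) else 0,H.max() if len(H) else 0)
m=(Z>.088)&(Z<.102)&(P[...,1]<-.12)&(P[...,1]>-.25)&(P[...,0]>.56)&(P[...,0]<.7)
q=(P[m][:,:2]*1000).astype(np.float32);print('bay',len(q),cv2.minAreaRect(q))
```

```text
[[604.2 -55.9 119. ]
 [657.3 -79.6 119. ]
 [642.7 -40.  119. ]
 [617.9 -97.5 119. ]] [630.5 -68.3 119. ]
handle [[ 616.2 -103.6  104. ]
 [ 606.1 -127.   104. ]]
rim 841 ((628.564697265625, -70.4889907836914), 30.156448364257812)
guides outer L/R, low ,high [[583.4  88.8  42. ]
 [667.5  87.9  42. ]]
-100 51 63 583.7455998454423 627.2906902451995 628.0986900473359 671.437770154695
-75 183 167 582.7898075681592 627.9109647961616 628.0347554686458 671.1426717668
-50 107 108 582.526909709497 627.7437766517563 628.5906369249508 670.6977495215766
-25 88 98 583.0270683571955 592.8000076852147 660.0988423271485 670.2134653970085
0 95 99 582.5158645534581 592.5474973080201 659.8383196359713 669.8984745187984
25 100 103 581.7166098413196 591.5856228583746 659.3535236846633 669.2297604867828
50 99 106 580.8171027582567 590.8855404105398 658.837136759756 668.9114336715949
75 107 100 580.7305088847451 591.0527716870942 658.9013371988221 668.079710279579
bay 4795 ((629.0738525390625, -178.27801513671875), (88.71150970458984, 106.93250274658203), 1.5017952919006348)
```

Run:
```python
from h import *
from station import ctrl
o=ctrl.get_obs();go(o,[.629,-.0695,.17],-23.3);go(o,[.629,-.0695,.084],-23.3)
```

```text
pos [ 0.5978 -0.0917  0.326 ] yaw -24.2 ->d [0.0828 0.0494 0.3899] a [-0.0036  0.001  -0.0196] dist 0.161
pos [ 0.5978 -0.0917  0.326 ] yaw -24.2 ->d [0.0829 0.05   0.6049] a [-0.0036  0.001  -0.0196] dist 0.245
```

>>> send_rows --commands '[{"dx": 0.082,"dy": 0.049,"dz": 0.1,"ax": 0,"ay": 0,"az": -0.02,"claw": 95},{"dx": 0.082,"dy": 0.049,"dz": 0.3,"ax": 0,"ay": 0,"az": -0.02,"claw": 95},{"dx": 0.082,"dy": 0.049,"dz": 0.39,"ax": 0,"ay": 0,"az": -0.02,"claw": 95},{"dx": 0.082,"dy": 0.049,"dz": 0.45,"ax": 0,"ay": 0,"az": -0.02,"claw": 95},{"dx": 0.082,"dy": 0.049,"dz": 0.52,"ax": 0,"ay": 0,"az": -0.02,"claw": 95},{"dx": 0.082,"dy": 0.049,"dz": 0.57,"ax": 0,"ay": 0,"az": -0.02,"claw": 95},{"dx": 0.082,"dy": 0.049,"dz": 0.6,"ax": 0,"ay": 0,"az": -0.02,"claw": 95},{"dx": 0.082,"dy": 0.049,"dz": 0.6,"ax": 0,"ay": 0,"az": -0.02,"claw": 95}]'

```text
t: 2.45
position: [0.6277, -0.0725, 0.0859]
orientation: [[0.4, 0.917, -0.003], [0.917, -0.4, 0.0], [-0.001, -0.003, -1.0]]
ft_force: [-0.4, -0.9, 0.1]
gripper_width: 0.0948
grasp_force: 0.0
```

>>> send_rows --commands '[{"dx": 0,"dy": 0,"dz": 0,"ax": 0,"ay": 0,"az": 0,"claw": 50},{"dx": 0,"dy": 0,"dz": 0,"ax": 0,"ay": 0,"az": 0,"claw": 50},{"dx": 0,"dy": 0,"dz": 0,"ax": 0,"ay": 0,"az": 0,"claw": 50},{"dx": 0,"dy": 0,"dz": 0,"ax": 0,"ay": 0,"az": 0,"claw": 50},{"dx": 0,"dy": 0,"dz": 0,"ax": 0,"ay": 0,"az": 0,"claw": 50},{"dx": 0,"dy": 0,"dz": 0,"ax": 0,"ay": 0,"az": 0,"claw": 50}]' --newtons 25

```text
t: 3.05
position: [0.6293, -0.0716, 0.0882]
orientation: [[0.398, 0.917, 0.0], [0.917, -0.398, -0.0], [0.0, 0.0, -1.0]]
ft_force: [-0.6, 0.8, 2.5]
gripper_width: 0.0583
grasp_force: 25.0
```

Run:
```python
from h import *
from station import ctrl
o=ctrl.get_obs();print(o['gripper_width']);go(o,[.52,-.10,.28],-65);go(o,[.4625,-.165,.25],-84.3)
```

```text
0.05833131071596711
pos [ 0.6293 -0.0716  0.0882] yaw -23.5 ->d [-0.1739 -0.2222 -0.4796] a [ 4.000e-04 -3.000e-04  9.228e-01] dist 0.223
pos [ 0.6293 -0.0716  0.0882] yaw -23.5 ->d [-0.3802 -0.2894 -0.4047] a [ 4.0000e-04 -3.0000e-04  1.3517e+00] dist 0.25
```

>>> send_rows --commands '[{"dx": 0,"dy": 0,"dz": -0.06,"ax": 0,"ay": 0,"az": 0,"claw": 50},{"dx": 0,"dy": 0,"dz": -0.16,"ax": 0,"ay": 0,"az": 0,"claw": 50},{"dx": 0,"dy": 0,"dz": -0.28,"ax": 0,"ay": 0,"az": 0.1,"claw": 50},{"dx": -0.05,"dy": -0.08,"dz": -0.38,"ax": 0,"ay": 0,"az": 0.3,"claw": 50},{"dx": -0.11,"dy": -0.15,"dz": -0.45,"ax": 0,"ay": 0,"az": 0.5,"claw": 50},{"dx": -0.17,"dy": -0.22,"dz": -0.48,"ax": 0,"ay": 0,"az": 0.7,"claw": 50},{"dx": -0.174,"dy": -0.222,"dz": -0.48,"ax": 0,"ay": 0,"az": 0.85,"claw": 50},{"dx": -0.174,"dy": -0.222,"dz": -0.48,"ax": 0,"ay": 0,"az": 0.923,"claw": 50}]'

```text
t: 3.85
position: [0.5191, -0.1005, 0.2804]
orientation: [[0.908, 0.418, 0.002], [0.418, -0.908, -0.001], [0.001, 0.001, -1.0]]
ft_force: [-0.6, -0.5, -2.7]
gripper_width: 0.0587
grasp_force: 25.0
```

Run:
```python
from h import *
from station import ctrl
o=ctrl.get_obs();go(o,[.4625,-.165,.26],-84.3)
```

```text
pos [ 0.5191 -0.1005  0.2804] yaw -65.3 ->d [-0.1961  0.0874  0.0508] a [ 0.0012 -0.0018  0.4226] dist 0.088
```

>>> send_rows --commands '[{"dx": -0.1,"dy": 0.04,"dz": 0.02,"ax": 0,"ay": 0,"az": 0.15,"claw": 50},{"dx": -0.196,"dy": 0.087,"dz": 0.05,"ax": 0,"ay": 0,"az": 0.3,"claw": 50},{"dx": -0.196,"dy": 0.087,"dz": 0.05,"ax": 0,"ay": 0,"az": 0.422,"claw": 50},{"dx": -0.196,"dy": 0.087,"dz": 0.05,"ax": 0,"ay": 0,"az": 0.422,"claw": 50}]'

```text
t: 4.25
position: [0.4626, -0.1652, 0.2586]
orientation: [[0.995, 0.103, -0.001], [0.103, -0.995, 0.001], [-0.001, -0.001, -1.0]]
ft_force: [0.7, -0.3, -1.3]
gripper_width: 0.0582
grasp_force: 25.0
```

Run:
```python
from h import *
from station import ctrl
o,f=wrist(ctrl,'w2');a=f['frame']
f2=ctrl.grab_frame('side');np.savez('pics/s2.npz',**f2)
f3=ctrl.grab_frame('top');np.savez('pics/t2.npz',**f3)
w=cv2.resize(a,(400,300));
for n,g,x0,y0 in (('side',f2,300,240),('top',f3,380,160)):
    pass
im=np.zeros((600,800,3),np.uint8);im[:300,:400]=w
im[:300,400:]=cv2.resize(f2['frame'],(400,300));im[300:,400:]=cv2.resize(f3['frame'][150:285,350:530],(400,300))
im[300:,:400]=cv2.resize(f2['frame'][240:420,320:560],(400,300))
cv2.imwrite('pics/m2.png',im[:,:,::-1]);print(o['position'])
```

```text
[ 0.46261355 -0.16524975  0.25862606]
```

View pics/m2.png

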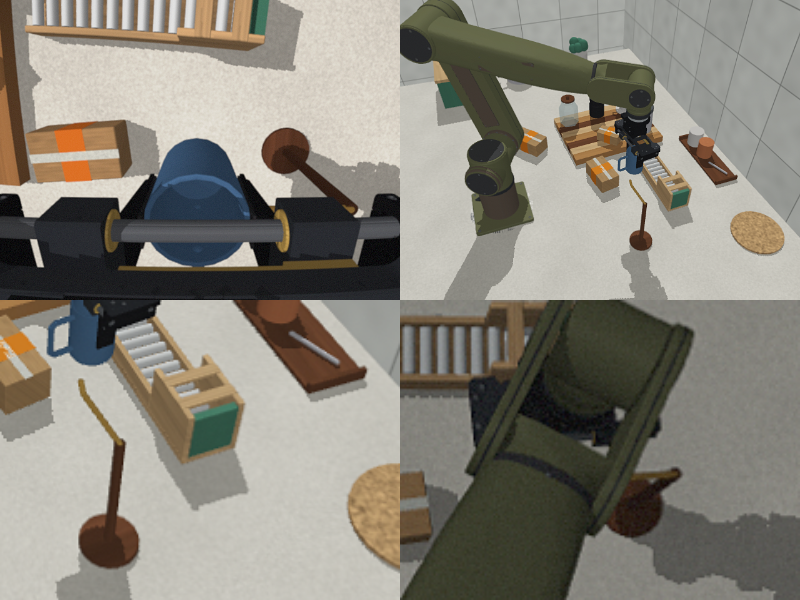

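The montage shows the mug held upright with its handle toward the hook. The side view sees both the hook (tip near side px (369,290), post top near (393,326)) and the handle. I'll fit the bar and handle from the side depth.

Run:
```python
from h import *
f=dict(np.load('pics/s2.npz'))
P,ok=cloud(f);P=P.reshape(480,640,3)*1000
hsv=cv2.cvtColor(f['frame'],cv2.COLOR_RGB2HSV)
H,S,V=cv2.split(hsv)
w=np.zeros((480,640),bool);w[270:345,355:410]=1
m=w&(H>15)&(H<32)&(S>110)&(P[...,2]>180)&(P[...,2]<235)
q=P[m];print('brass',len(q));q=q[np.argsort(q[:,1])]
for k in range(0,len(q),max(1,len(q)//14)):print(q[k].round())
b=q[q[:,2]<208];l=cv2.fitLine(b.astype(np.float32),cv2.DIST_HUBER,0,.01,.01).ravel();print('line',l.round(3))
m=w&(P[...,2]>100)&(P[...,2]<195);print('post',np.median(P[m],0))
w[:]=0;w[235:300,335:400]=1
m=w&(H>100)&(H<125)&(S>80)
q=P[m];print('blue',len(q),q.min(0),q.max(0))
# handle: leftmost
ys,xs=np.nonzero(m)
for v in range(ys.min(),ys.max(),4):
    r=xs[ys==v];print(v,r.min(),r.max(),P[v,r.min()+1].round(), P[v,(r.max()+r.min())//2].round())
```

```text
brass 150
[ 434. -323.  204.]
[ 436. -314.  202.]
[ 434. -308.  205.]
[ 431. -302.  200.]
[ 432. -293.  202.]
[ 429. -285.  201.]
[ 430. -279.  203.]
[ 427. -271.  202.]
[ 430. -263.  204.]
[ 427. -256.  201.]
[ 430. -248.  204.]
[ 429. -239.  204.]
[ 426. -231.  207.]
[ 425. -227.  212.]
[ 426. -225.  206.]
line [-9.20000e-02  9.96000e-01 -3.00000e-03  4.30009e+02 -2.75203e+02
  2.03357e+02]
post [ 431.65841982 -322.05372644  172.21475419]
blue 808 [   42.38013492 -1006.76318892   205.93605762] [ 485.80779438 -131.87409198 1122.37991335]
235 365 369 [ 451. -140.  289.] [ 452. -143.  291.]
239 363 369 [ 442. -152.  291.] [ 450. -143.  281.]
243 363 370 [ 437. -162.  290.] [ 452. -140.  267.]
247 362 373 [ 434. -164.  281.] [ 438. -177.  291.]
251 356 378 [ 419. -170.  280.] [ 438. -178.  280.]
255 350 378 [ 404. -173.  276.] [ 435. -170.  263.]
259 349 378 [ 401. -177.  269.] [ 435. -168.  250.]
263 349 388 [ 403. -174.  254.] [ 440. -182.  250.]
267 349 387 [ 402. -177.  246.] [ 440. -184.  240.]
271 349 387 [ 403. -174.  231.] [ 440. -185.  229.]
275 365 384 [ 440. -177.  209.] [ 452. -190.  218.]
```

Run:
```python
from h import *
from station import ctrl
o=ctrl.get_obs();go(o,[.461,-.1652,.214],-84.7);go(o,[.4699,-.2612,.214],-84.7)
```

```text
pos [ 0.4639 -0.1644  0.2597] yaw -83.9 ->d [-0.0075  0.0012  0.1143] a [-0.0001 -0.0002  0.0186] dist 0.046
pos [ 0.4639 -0.1644  0.2597] yaw -83.9 ->d [-0.011   0.2422  0.1143] a [-0.0001 -0.0002  0.0186] dist 0.107
```

>>> send_rows --commands '[{"dx": -0.006,"dy": 0,"dz": 0.08,"ax": 0,"ay": 0,"az": 0.015,"claw": 50},{"dx": -0.006,"dy": 0,"dz": 0.114,"ax": 0,"ay": 0,"az": 0.015,"claw": 50},{"dx": -0.006,"dy": 0,"dz": 0.114,"ax": 0,"ay": 0,"az": 0.015,"claw": 50},{"dx": -0.007,"dy": 0.04,"dz": 0.114,"ax": 0,"ay": 0,"az": 0.015,"claw": 50},{"dx": -0.008,"dy": 0.08,"dz": 0.114,"ax": 0,"ay": 0,"az": 0.015,"claw": 50},{"dx": -0.008,"dy": 0.08,"dz": 0.114,"ax": 0,"ay": 0,"az": 0.015,"claw": 50}]'

```text
t: 5.0
position: [0.4647, -0.1995, 0.2156]
orientation: [[0.996, 0.091, 0.002], [0.091, -0.996, -0.002], [0.002, 0.002, -1.0]]
ft_force: [-0.1, 0.5, -2.3]
gripper_width: 0.0581
grasp_force: 25.0
```

Run:
```python
from h import *
from station import ctrl
o=ctrl.get_obs();print(o['ft_force']);go(o,[.4699,-.2612,.214],-84.7)
f2=ctrl.grab_frame('side');np.savez('pics/s3.npz',**f2)
cv2.imwrite('pics/s3.png',cv2.resize(f2['frame'][225:345,320:480],None,fx=5,fy=5,interpolation=cv2.INTER_CUBIC)[:,:,::-1])
```

```text
[-0.05427602  0.5308873  -2.34231987]
pos [ 0.4647 -0.1995  0.2156] yaw -84.8 ->d [-0.001   0.1548  0.0043] a [ 0.0027 -0.0023 -0.0019] dist 0.062
```

View pics/s3.png

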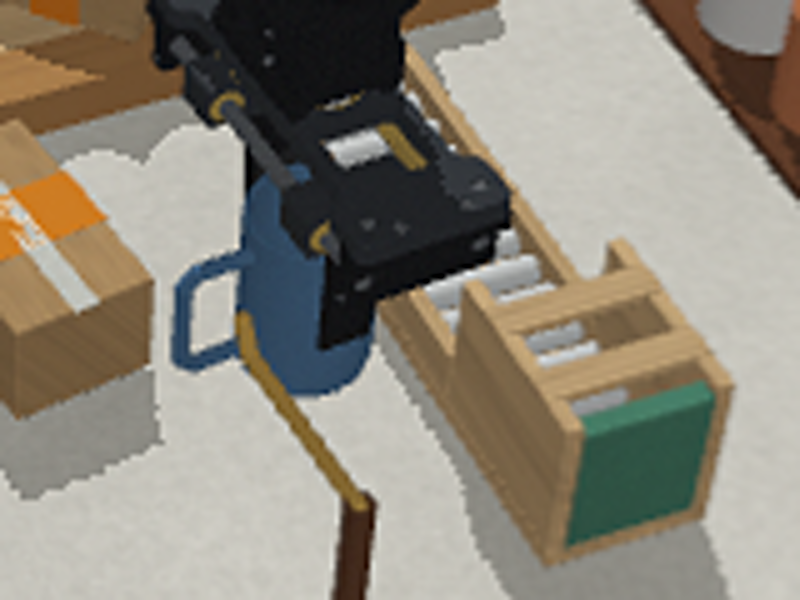

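Run:
```python
from h import *
f=dict(np.load('pics/s3.npz'))
c=lambda L:np.array(L)/5+[320,225]-.4
for n,p in dict(hl=[178,310],hl2=[180,335],htop=[210,265],hbot=[205,358],tip=[243,322],bend=[248,350],bar=[290,410],mug=[275,300],mug2=[290,350]).items():
    print(n,(world(f,c([p]))*1000).round(1),(world(f,c([p]),r=1)*1000).round(1))
# predicted projections with TCP pose
P=np.array([.4647,-.1995,.2156]);hd=np.array([-.996,-.092,0]);
for n,y,z in (('outer',61,45),('top',45,72),('bot',45,18),('loop',44,45),('wallside',30,45)):
    X=P+hd*y/1000;X[2]=P[2]-.052+z/1000
    q=cv2.projectPoints(X.reshape(1,3),cv2.Rodrigues(f['R'])[0],f['t'],f['camera_matrix'],f['distortion'])[0].ravel()
    print(n,((q-[320,225]+.4)*5).round(0))
for n,X in (('tip',[.4251,-.2185,.214]),('bend',[.4251,-.2215,.2]),('bar52',[.429,-.265,.2]),('barin',[.4227,-.2033,.2])):
    q=cv2.projectPoints(np.array(X).reshape(1,3),cv2.Rodrigues(f['R'])[0],f['t'],f['camera_matrix'],f['distortion'])[0].ravel()
    print(n,((q-[320,225]+.4)*5).round(0))
```

```text
hl [[ 402.5 -206.5  215.8]] [[ 402.8 -205.8  215. ]]
hl2 [[ 401.7 -211.5  205.9]] [[ 402.7 -209.4  203.5]]
htop [[ 416.5 -205.   236.1]] [[ 415.8 -206.5  237.8]]
hbot [[ 416.9 -204.9  179.8]] [[ 415.8 -207.2  182.5]]
tip [[ 425.  -222.5  216.4]] [[ 425.1 -222.3  216.1]]
bend [[ 425.1 -228.9  205.8]] [[ 425.3 -228.5  205.4]]
bar [[ 428.1 -265.3  205.7]] [[ 428.3 -264.9  205.2]]
mug [[ 442.1 -216.2  217.3]] [[ 442.1 -216.2  217.4]]
mug2 [[ 448.2 -221.9  190.6]] [[ 447.7 -222.8  191.6]]
outer [179. 319.]
top [216. 262.]
bot [211. 351.]
loop [215. 306.]
wallside [245. 296.]
tip [239. 319.]
bend [240. 347.]
bar52 [291. 418.]
barin [218. 319.]
```

The handle opening centre (x≈420) sits 3 mm to the -x side of the bar line (423.5), and the heights fit. I'll shift 2.6 mm and slide on.

>>> send_rows --commands '[{"dx": 0.0065,"dy": 0,"dz": 0,"ax": 0,"ay": 0,"az": 0,"claw": 50},{"dx": 0.0065,"dy": 0.03,"dz": 0,"ax": 0,"ay": 0,"az": 0,"claw": 50},{"dx": 0.0065,"dy": 0.06,"dz": 0,"ax": 0,"ay": 0,"az": 0,"claw": 50},{"dx": 0.0065,"dy": 0.09,"dz": 0,"ax": 0,"ay": 0,"az": 0,"claw": 50},{"dx": 0.0065,"dy": 0.125,"dz": 0,"ax": 0,"ay": 0,"az": 0,"claw": 50},{"dx": 0.0065,"dy": 0.155,"dz": 0,"ax": 0,"ay": 0,"az": 0,"claw": 50},{"dx": 0.0065,"dy": 0.155,"dz": 0.03,"ax": 0,"ay": 0,"az": 0,"claw": 50},{"dx": 0.0065,"dy": 0.155,"dz": 0.055,"ax": 0,"ay": 0,"az": 0,"claw": 50}]'

```text
t: 5.85
position: [0.4719, -0.2586, 0.1909]
orientation: [[0.996, 0.092, -0.001], [0.092, -0.996, 0.001], [-0.001, -0.001, -1.0]]
ft_force: [0.2, 0.0, -2.2]
gripper_width: 0.0583
grasp_force: 25.0
```

>>> send_rows --commands '[{"dx": 0,"dy": 0,"dz": 0.005,"ax": 0,"ay": 0,"az": 0,"claw": 50},{"dx": 0,"dy": 0,"dz": 0.01,"ax": 0,"ay": 0,"az": 0,"claw": 50},{"dx": 0,"dy": 0,"dz": 0.01,"ax": 0,"ay": 0,"az": 0,"claw": 50}]'

```text
t: 6.15
position: [0.472, -0.2581, 0.1882]
orientation: [[0.996, 0.093, -0.001], [0.093, -0.996, 0.0], [-0.001, -0.0, -1.0]]
ft_force: [-1.6, 1.1, 1.3]
gripper_width: 0.0585
grasp_force: 25.0
```

>>> send_rows --commands '[{"dx": 0,"dy": 0,"dz": 0.002,"ax": 0,"ay": 0,"az": 0,"claw": 95},{"dx": 0,"dy": 0,"dz": 0.002,"ax": 0,"ay": 0,"az": 0,"claw": 95},{"dx": 0,"dy": 0,"dz": 0.002,"ax": 0,"ay": 0,"az": 0,"claw": 95},{"dx": 0,"dy": 0,"dz": 0.002,"ax": 0,"ay": 0,"az": 0,"claw": 95},{"dx": 0,"dy": 0,"dz": 0.002,"ax": 0,"ay": 0,"az": 0,"claw": 95},{"dx": 0,"dy": 0,"dz": 0.002,"ax": 0,"ay": 0,"az": 0,"claw": 95},{"dx": 0,"dy": 0,"dz": 0.002,"ax": 0,"ay": 0,"az": 0,"claw": 95},{"dx": 0,"dy": 0,"dz": 0.002,"ax": 0,"ay": 0,"az": 0,"claw": 95}]'

```text
t: 6.95
position: [0.4721, -0.2584, 0.1872]
orientation: [[0.996, 0.093, -0.0], [0.093, -0.996, 0.0], [-0.0, -0.0, -1.0]]
ft_force: [0.1, 0.5, -0.1]
gripper_width: 0.0952
grasp_force: 0.0
```

Run:
```python
from h import *
from station import ctrl
o=ctrl.get_obs();print(o['t'],o['gripper_width'],o['grasp_force'],o['ft_force'],o['position'])
f2=ctrl.grab_frame('side');np.savez('pics/s4.npz',**f2)
cv2.imwrite('pics/s4.png',cv2.resize(f2['frame'][235:355,330:490],None,fx=5,fy=5,interpolation=cv2.INTER_CUBIC)[:,:,::-1])
```

```text
6.95 0.09521755213298591 0.0 [ 0.11193915  0.49773445 -0.09751696] [ 0.47214209 -0.25842437  0.18722271]
```

View pics/s4.png

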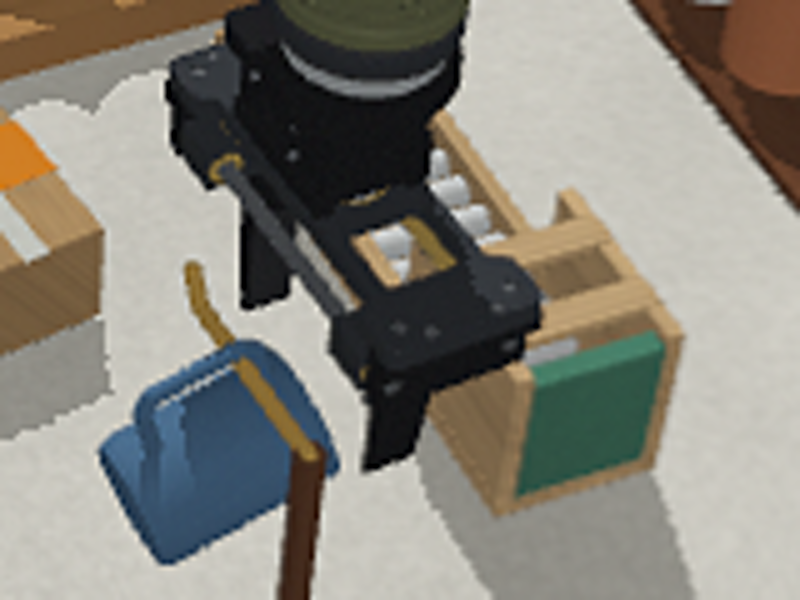

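The mug hangs on the bar, and the open fingers are clear of it. Next I'll go up and across to the carton.

>>> send_rows --commands '[{"dx": 0,"dy": 0,"dz": -0.12,"ax": 0,"ay": 0,"az": 0,"claw": 95},{"dx": 0,"dy": 0,"dz": -0.24,"ax": 0,"ay": 0,"az": 0,"claw": 95},{"dx": 0.05,"dy": -0.05,"dz": -0.36,"ax": 0,"ay": 0,"az": -0.19,"claw": 95},{"dx": 0.1,"dy": -0.16,"dz": -0.4,"ax": 0,"ay": 0,"az": -0.38,"claw": 95},{"dx": 0.1,"dy": -0.27,"dz": -0.4,"ax": 0,"ay": 0,"az": -0.57,"claw": 95},{"dx": 0.1,"dy": -0.38,"dz": -0.4,"ax": 0,"ay": 0,"az": -0.76,"claw": 95},{"dx": 0.1,"dy": -0.49,"dz": -0.4,"ax": 0,"ay": 0,"az": -0.95,"claw": 95},{"dx": 0.1,"dy": -0.6,"dz": -0.4,"ax": 0,"ay": 0,"az": -1,"claw": 95}]'

```text
t: 7.8
position: [0.4893, -0.0141, 0.3474]
orientation: [[0.636, 0.772, 0.001], [0.772, -0.636, 0.0], [0.0, 0.001, -1.0]]
ft_force: [0.8, -0.9, 0.6]
gripper_width: 0.095
grasp_force: 0.0
```

Run:
```python
from h import *
from station import ctrl
o=ctrl.get_obs();go(o,[.48,.18,.34],0)
```

```text
pos [ 0.4893 -0.0141  0.3474] yaw -39.5 ->d [ 0.3596 -0.3266  0.0186] a [ 8.000e-04 -3.000e-04 -8.777e-01] dist 0.194
```

>>> send_rows --commands '[{"dx": 0.08,"dy": -0.07,"dz": 0.02,"ax": 0,"ay": 0,"az": -0.19,"claw": 95},{"dx": 0.16,"dy": -0.14,"dz": 0.02,"ax": 0,"ay": 0,"az": -0.38,"claw": 95},{"dx": 0.24,"dy": -0.21,"dz": 0.02,"ax": 0,"ay": 0,"az": -0.57,"claw": 95},{"dx": 0.32,"dy": -0.28,"dz": 0.02,"ax": 0,"ay": 0,"az": -0.76,"claw": 95},{"dx": 0.36,"dy": -0.326,"dz": 0.02,"ax": 0,"ay": 0,"az": -0.9,"claw": 95},{"dx": 0.36,"dy": -0.326,"dz": 0.02,"ax": 0,"ay": 0,"az": -0.9,"claw": 95}]'

```text
t: 8.4
position: [0.4806, 0.1808, 0.3391]
orientation: [[-0.02, 1.0, -0.0], [1.0, 0.02, 0.001], [0.001, -0.0, -1.0]]
ft_force: [-0.0, 0.7, 1.1]
gripper_width: 0.0955
grasp_force: 0.0
```

>>> send_rows --commands '[{"dx": 0,"dy": 0,"dz": 0,"ax": 0,"ay": 0,"az": -0.19,"claw": 95},{"dx": 0,"dy": 0,"dz": 0,"ax": 0,"ay": 0,"az": -0.38,"claw": 95},{"dx": 0,"dy": 0,"dz": 0,"ax": 0,"ay": 0,"az": -0.57,"claw": 95},{"dx": 0,"dy": 0,"dz": 0,"ax": 0,"ay": 0,"az": -0.76,"claw": 95},{"dx": 0,"dy": 0,"dz": 0,"ax": 0,"ay": 0,"az": -0.94,"claw": 95},{"dx": 0,"dy": 0,"dz": 0,"ax": 0,"ay": 0,"az": -0.94,"claw": 95}]'

```text
t: 9.0
position: [0.4815, 0.1773, 0.3392]
orientation: [[-0.682, 0.732, 0.0], [0.732, 0.682, -0.0], [-0.0, -0.0, -1.0]]
ft_force: [0.0, 0.4, 0.1]
gripper_width: 0.095
grasp_force: 0.0
```

Run:
```python
from h import *
from station import ctrl
o,f=wrist(ctrl,'w5');print(o['t'],o['position'])
P,ok=cloud(f);P=P.reshape(480,640,3)*1000;Z=P[...,2]
m=(Z>68)&(Z<84)&(abs(P[...,0]-515)<80)&(abs(P[...,1]-210)<80)
q=P[m][:,:2].astype(np.float32);print(len(q),np.median(Z[m]),cv2.minAreaRect(q),q.min(0),q.max(0))
top=(Z>90)&(Z<250)&(np.hypot(P[...,0]-515,P[...,1]-210)<200)
lab,n=cv2.connectedComponents(top.astype(np.uint8))[::-1][0:2] if 0 else (None,None)
k,lab,st,ce=cv2.connectedComponentsWithStats(top.astype(np.uint8))
for i in range(1,k):
    if st[i,4]>200:
        w=P[lab==i];print('obst',st[i,4],w.min(0).round(),w.max(0).round())
```

```text
9.0 [0.48147345 0.17733922 0.33923829]
5302 74.84944065122316 ((516.4656982421875, 208.66200256347656), (58.767086029052734, 100.80947875976562), 44.455318450927734) [461.6027  153.55743] [570.7139  263.54663]
obst 5883 [492. 375.  90.] [560. 410. 188.]
obst 466 [617. 347.  91.] [656. 380. 118.]
obst 5230 [643. 202.  90.] [708. 273. 169.]
```

View pics/w5.png

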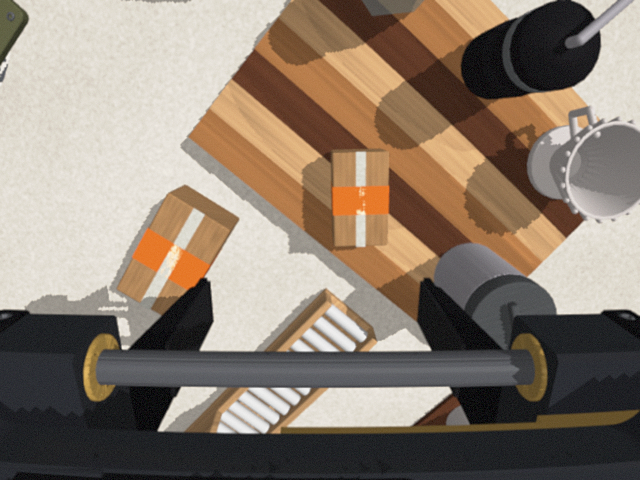

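The carton's long axis is vertical in the picture, centred near (360,200), and depth puts it at (516,209) mm with closing yaw 44.3°. I'll descend now.

Run:
```python
from h import *
from station import ctrl
o=ctrl.get_obs();go(o,[.516,.2088,.061],44.3)
```

```text
pos [0.4814 0.1775 0.3393] yaw 42.8 ->d [-0.0012  0.1166  0.6957] a [-0.0001  0.0004 -0.0324] dist 0.282
```

>>> send_rows --commands '[{"dx": 0,"dy": 0.117,"dz": 0.1,"ax": 0,"ay": 0,"az": -0.03,"claw": 95},{"dx": 0,"dy": 0.117,"dz": 0.22,"ax": 0,"ay": 0,"az": -0.03,"claw": 95},{"dx": 0,"dy": 0.117,"dz": 0.34,"ax": 0,"ay": 0,"az": -0.03,"claw": 95},{"dx": 0,"dy": 0.117,"dz": 0.46,"ax": 0,"ay": 0,"az": -0.03,"claw": 95},{"dx": 0,"dy": 0.117,"dz": 0.56,"ax": 0,"ay": 0,"az": -0.03,"claw": 95},{"dx": 0,"dy": 0.117,"dz": 0.63,"ax": 0,"ay": 0,"az": -0.03,"claw": 95},{"dx": 0,"dy": 0.117,"dz": 0.68,"ax": 0,"ay": 0,"az": -0.03,"claw": 95},{"dx": 0,"dy": 0.117,"dz": 0.695,"ax": 0,"ay": 0,"az": -0.03,"claw": 95}]'

```text
t: 9.85
position: [0.5136, 0.2092, 0.0582]
orientation: [[-0.698, 0.716, -0.005], [0.716, 0.698, -0.002], [0.002, -0.005, -1.0]]
ft_force: [-0.6, -0.3, 0.3]
gripper_width: 0.095
grasp_force: 0.0
```

>>> send_rows --commands '[{"dx": 0,"dy": 0,"dz": 0,"ax": 0,"ay": 0,"az": 0,"claw": 48},{"dx": 0,"dy": 0,"dz": 0,"ax": 0,"ay": 0,"az": 0,"claw": 48},{"dx": 0,"dy": 0,"dz": 0,"ax": 0,"ay": 0,"az": 0,"claw": 48},{"dx": 0,"dy": 0,"dz": 0,"ax": 0,"ay": 0,"az": 0,"claw": 48},{"dx": 0,"dy": 0,"dz": 0,"ax": 0,"ay": 0,"az": 0,"claw": 48},{"dx": 0,"dy": 0,"dz": 0,"ax": 0,"ay": 0,"az": 0,"claw": 48}]' --newtons 15

```text
t: 10.45
position: [0.5158, 0.2105, 0.0621]
orientation: [[-0.701, 0.714, 0.001], [0.714, 0.701, 0.0], [-0.001, 0.001, -1.0]]
ft_force: [-0.3, -0.9, 2.2]
gripper_width: 0.0578
grasp_force: 15.0
```

Run:
```python
from h import *
from station import ctrl
o=ctrl.get_obs();print(o['t'])
go(o,[.53,.20,.20],44);go(o,[.6255,.035,.20],-1)
```

```text
10.45
pos [0.5158 0.2105 0.0621] yaw 44.5 ->d [-0.0437  0.0073 -0.3448] a [0.0012 0.0008 0.0105] dist 0.139
pos [0.5158 0.2105 0.0621] yaw 44.5 ->d [-0.5053 -0.1113 -0.3446] a [1.4000e-03 3.0000e-04 1.0105e+00] dist 0.249
```

>>> send_rows --commands '[{"dx": 0,"dy": 0,"dz": -0.08,"ax": 0,"ay": 0,"az": 0,"claw": 48},{"dx": 0,"dy": 0,"dz": -0.2,"ax": 0,"ay": 0,"az": 0,"claw": 48},{"dx": -0.05,"dy": -0.01,"dz": -0.31,"ax": 0,"ay": 0,"az": 0.1,"claw": 48},{"dx": -0.14,"dy": -0.03,"dz": -0.34,"ax": 0,"ay": 0,"az": 0.28,"claw": 48},{"dx": -0.25,"dy": -0.05,"dz": -0.34,"ax": 0,"ay": 0,"az": 0.46,"claw": 48},{"dx": -0.36,"dy": -0.08,"dz": -0.34,"ax": 0,"ay": 0,"az": 0.64,"claw": 48},{"dx": -0.46,"dy": -0.1,"dz": -0.34,"ax": 0,"ay": 0,"az": 0.82,"claw": 48},{"dx": -0.51,"dy": -0.11,"dz": -0.34,"ax": 0,"ay": 0,"az": 0.97,"claw": 48}]'

```text
t: 11.25
position: [0.6278, 0.031, 0.1965]
orientation: [[-0.007, 1.0, -0.001], [1.0, 0.007, -0.001], [-0.001, -0.001, -1.0]]
ft_force: [-0.6, 0.5, -1.8]
gripper_width: 0.0581
grasp_force: 15.0
```

>>> send_rows --commands '[{"dx": 0,"dy": 0,"dz": 0,"ax": 0,"ay": 0,"az": 0,"claw": 48},{"dx": 0,"dy": 0,"dz": 0,"ax": 0,"ay": 0,"az": 0,"claw": 48}]'

```text
t: 11.45
position: [0.6264, 0.0339, 0.1964]
orientation: [[-0.015, 1.0, -0.002], [1.0, 0.015, 0.001], [0.001, -0.002, -1.0]]
ft_force: [-0.1, 1.3, -2.3]
gripper_width: 0.058
grasp_force: 15.0
```

Run:
```python
from h import *
from station import ctrl
ps=[ctrl.get_obs()['position']]
o,f=wrist(ctrl,'w6');print(o['t'],o['gripper_width'],o['grasp_force'])
P,ok=cloud(f);P=P.reshape(480,640,3)*1000;Z=P[...,2]
zt=(o['position'][2]+.015)*1000
m=(abs(Z-zt)<9)&(abs(P[...,0]-626)<50)&(abs(P[...,1]-10)<75)
q=P[m][:,:2].astype(np.float32);print(len(q),np.median(Z[m]),cv2.minAreaRect(q),q.min(0),q.max(0))
ctrl.grab_frame('wrist')
o=ctrl.get_obs();go(o,[.6262,0.003,.085],.95);go(o,[.6262,0.003,.065],.95)
```

```text
11.45 0.058049658577966075 14.998632967472076
28702 209.14663681585162 ((626.3600463867188, 35.99399185180664), (77.29042053222656, 94.0373764038086), 1.297829270362854) [587.51     -11.675245] [664.8031   83.07288]
pos [0.6262 0.0349 0.1967] yaw 0.9 ->d [-0.0798 -0.0009  0.2792] a [-0.0016 -0.0005 -0.0003] dist 0.116
pos [0.6262 0.0349 0.1967] yaw 0.9 ->d [-0.0798 -0.0008  0.3292] a [-0.0016 -0.0005 -0.0003] dist 0.135
```

View pics/w6.png

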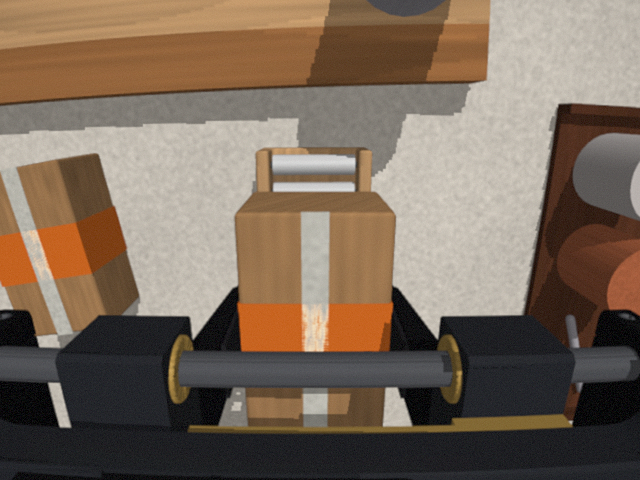

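The carton sits squarely in the gripper, with its centre column (315) over the runner's centre column (313). I'll lower it.

>>> send_rows --commands '[{"dx": -0.08,"dy": 0,"dz": 0.1,"ax": 0,"ay": 0,"az": 0,"claw": 48},{"dx": -0.08,"dy": 0,"dz": 0.18,"ax": 0,"ay": 0,"az": 0,"claw": 48},{"dx": -0.08,"dy": 0,"dz": 0.25,"ax": 0,"ay": 0,"az": 0,"claw": 48},{"dx": -0.08,"dy": 0,"dz": 0.29,"ax": 0,"ay": 0,"az": 0,"claw": 48},{"dx": -0.08,"dy": 0,"dz": 0.31,"ax": 0,"ay": 0,"az": 0,"claw": 48},{"dx": -0.08,"dy": 0,"dz": 0.32,"ax": 0,"ay": 0,"az": 0,"claw": 48},{"dx": -0.08,"dy": 0,"dz": 0.325,"ax": 0,"ay": 0,"az": 0,"claw": 48},{"dx": -0.08,"dy": 0,"dz": 0.325,"ax": 0,"ay": 0,"az": 0,"claw": 48}]'

```text
t: 12.35
position: [0.6283, 0.0021, 0.0686]
orientation: [[-0.015, 1.0, 0.002], [1.0, 0.015, -0.0], [-0.0, 0.002, -1.0]]
ft_force: [-0.5, 0.4, -1.8]
gripper_width: 0.0581
grasp_force: 15.0
```

>>> send_rows --commands '[{"dx": 0,"dy": 0,"dz": 0.005,"ax": 0,"ay": 0,"az": 0,"claw": 48},{"dx": 0,"dy": 0,"dz": 0.008,"ax": 0,"ay": 0,"az": 0,"claw": 48},{"dx": 0,"dy": 0,"dz": 0.008,"ax": 0,"ay": 0,"az": 0,"claw": 48}]'

```text
t: 12.65
position: [0.6284, 0.0019, 0.066]
orientation: [[-0.014, 1.0, 0.002], [1.0, 0.014, -0.0], [-0.0, 0.002, -1.0]]
ft_force: [-2.0, 0.7, 5.1]
gripper_width: 0.0581
grasp_force: 15.0
```

>>> send_rows --commands '[{"dx": 0,"dy": 0,"dz": 0.005,"ax": 0,"ay": 0,"az": 0,"claw": 90},{"dx": 0,"dy": 0,"dz": 0.005,"ax": 0,"ay": 0,"az": 0,"claw": 90},{"dx": 0,"dy": 0,"dz": 0.0,"ax": 0,"ay": 0,"az": 0,"claw": 90},{"dx": 0,"dy": 0,"dz": 0.0,"ax": 0,"ay": 0,"az": 0,"claw": 90},{"dx": 0,"dy": 0,"dz": 0.0,"ax": 0,"ay": 0,"az": 0,"claw": 90},{"dx": 0,"dy": 0,"dz": 0.0,"ax": 0,"ay": 0,"az": 0,"claw": 90}]'

```text
t: 13.25
position: [0.6274, 0.0019, 0.064]
orientation: [[-0.014, 1.0, -0.0], [1.0, 0.014, 0.0], [0.0, -0.0, -1.0]]
ft_force: [0.3, 0.4, 0.3]
gripper_width: 0.0897
grasp_force: 0.0
```

>>> send_rows --commands '[{"dx": 0,"dy": 0,"dz": -0.06,"ax": 0,"ay": 0,"az": 0,"claw": 90},{"dx": 0,"dy": 0,"dz": -0.18,"ax": 0,"ay": 0,"az": 0,"claw": 90},{"dx": 0,"dy": 0,"dz": -0.3,"ax": 0,"ay": 0,"az": 0,"claw": 90},{"dx": 0.05,"dy": 0,"dz": -0.38,"ax": 0,"ay": 0,"az": 0,"claw": 40},{"dx": 0.1,"dy": 0,"dz": -0.38,"ax": 0,"ay": 0,"az": 0,"claw": 0},{"dx": 0.1,"dy": 0,"dz": -0.38,"ax": 0,"ay": 0,"az": 0,"claw": 0}]'

```text
t: 13.85
position: [0.6275, 0.0436, 0.2181]
orientation: [[-0.017, 1.0, 0.003], [1.0, 0.017, 0.0], [0.0, 0.003, -1.0]]
ft_force: [0.9, -0.4, -0.1]
gripper_width: 0.0711
grasp_force: 0.0
```

Run:
```python
from h import *
from station import ctrl
o,f=wrist(ctrl,'w7');print(o['t'],o['gripper_width'])
t=ctrl.grab_frame('side')
for n,g in (('w',f),('s',t)):
    P,ok=cloud(g);P=P.reshape(480,640,3)*1000;Z=P[...,2]
    m=(Z>74)&(Z<86)&(abs(P[...,0]-626)<60)&(abs(P[...,1]-0)<75)
    q=P[m][:,:2].astype(np.float32)
    if len(q): print(n,len(q),np.median(Z[m]),cv2.minAreaRect(q),q.min(0),q.max(0))
go(o,[.6255,.095,.21],.95);go(o,[.6255,.095,.07],.95)
im=np.hstack([cv2.resize(f['frame'],(400,300)),cv2.resize(t['frame'][180:360,300:540],(400,300))])
cv2.imwrite('pics/m7.png',im[:,:,::-1])
```

```text
13.85 0.07110221405937561
w 8891 78.88912148235538 ((627.9995727539062, 0.23336410522460938), (58.47265625, 101.00149536132812), 0.6931618452072144) [598.5973  -50.27337] [657.63434  50.93129]
s 647 80.05764992605692 ((627.9321899414062, 0.07587432861328125), (62.48472595214844, 108.8742446899414), 0.2542906701564789) [596.59607  -54.297478] [659.1408   54.53436]
pos [0.6275 0.0436 0.2181] yaw 0.9 ->d [ 0.1286 -0.003   0.0203] a [ 0.0043 -0.0005  0.    ] dist 0.052
pos [0.6275 0.0436 0.2181] yaw 0.9 ->d [ 0.1284 -0.0041  0.3703] a [ 0.0043 -0.0005  0.    ] dist 0.157
```

View pics/m7.png

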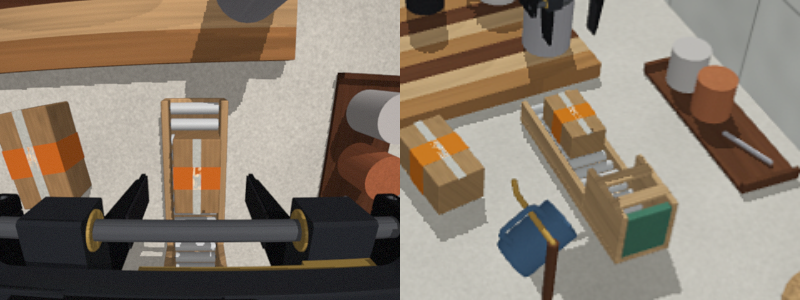

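The carton stands flat on the rollers at (628,0) mm between the guides, and the mug still hangs. I'll lower the closed fingers behind the carton and push.

>>> send_rows --commands '[{"dx": 0.13,"dy": 0,"dz": 0,"ax": 0,"ay": 0,"az": 0,"claw": 0},{"dx": 0.13,"dy": 0,"dz": 0.08,"ax": 0,"ay": 0,"az": 0,"claw": 0},{"dx": 0.13,"dy": 0,"dz": 0.16,"ax": 0,"ay": 0,"az": 0,"claw": 0},{"dx": 0.13,"dy": 0,"dz": 0.24,"ax": 0,"ay": 0,"az": 0,"claw": 0},{"dx": 0.13,"dy": 0,"dz": 0.32,"ax": 0,"ay": 0,"az": 0,"claw": 0},{"dx": 0.13,"dy": 0,"dz": 0.38,"ax": 0,"ay": 0,"az": 0,"claw": 0},{"dx": 0.13,"dy": 0,"dz": 0.395,"ax": 0,"ay": 0,"az": 0,"claw": 0},{"dx": 0.13,"dy": 0,"dz": 0.395,"ax": 0,"ay": 0,"az": 0,"claw": 0}]'

```text
t: 14.75
position: [0.6247, 0.0932, 0.0559]
orientation: [[-0.014, 1.0, -0.004], [1.0, 0.014, -0.0], [-0.0, -0.004, -1.0]]
ft_force: [0.5, 1.3, -0.1]
gripper_width: 0.002
grasp_force: 0.0
```

>>> send_rows --commands '[{"dx": -0.02,"dy": 0.001,"dz": 0,"ax": 0,"ay": 0,"az": 0,"claw": 0},{"dx": -0.06,"dy": 0.001,"dz": 0,"ax": 0,"ay": 0,"az": 0,"claw": 0},{"dx": -0.1,"dy": 0.001,"dz": 0,"ax": 0,"ay": 0,"az": 0,"claw": 0},{"dx": -0.14,"dy": 0.001,"dz": 0,"ax": 0,"ay": 0,"az": 0,"claw": 0},{"dx": -0.18,"dy": 0.001,"dz": 0,"ax": 0,"ay": 0,"az": 0,"claw": 0},{"dx": -0.22,"dy": 0.001,"dz": 0,"ax": 0,"ay": 0,"az": 0,"claw": 0},{"dx": -0.26,"dy": 0.001,"dz": 0,"ax": 0,"ay": 0,"az": 0,"claw": 0},{"dx": -0.3,"dy": 0.001,"dz": 0,"ax": 0,"ay": 0,"az": 0,"claw": 0}]'

```text
t: 15.55
position: [0.6281, -0.0276, 0.058]
orientation: [[-0.014, 1.0, -0.0], [1.0, 0.014, -0.0], [-0.0, -0.0, -1.0]]
ft_force: [0.9, 0.9, 0.2]
gripper_width: 0.0007
grasp_force: 0.3
```

>>> send_rows --commands '[{"dx": -0.03,"dy": 0,"dz": 0,"ax": 0,"ay": 0,"az": 0,"claw": 0},{"dx": -0.06,"dy": 0,"dz": 0,"ax": 0,"ay": 0,"az": 0,"claw": 0},{"dx": -0.09,"dy": 0,"dz": 0,"ax": 0,"ay": 0,"az": 0,"claw": 0},{"dx": -0.12,"dy": 0,"dz": 0,"ax": 0,"ay": 0,"az": 0,"claw": 0},{"dx": -0.145,"dy": 0,"dz": 0,"ax": 0,"ay": 0,"az": 0,"claw": 0},{"dx": -0.165,"dy": 0,"dz": 0,"ax": 0,"ay": 0,"az": 0,"claw": 0},{"dx": -0.18,"dy": 0,"dz": 0,"ax": 0,"ay": 0,"az": 0,"claw": 0},{"dx": -0.19,"dy": 0,"dz": 0,"ax": 0,"ay": 0,"az": 0,"claw": 0}]'

```text
t: 16.35
position: [0.6293, -0.1025, 0.058]
orientation: [[-0.014, 1.0, -0.0], [1.0, 0.014, 0.0], [0.0, -0.0, -1.0]]
ft_force: [-0.3, 1.4, 0.2]
gripper_width: 0.0004
grasp_force: 0.2
```

>>> send_rows --commands '[{"dx": -0.008,"dy": 0,"dz": 0,"ax": 0,"ay": 0,"az": 0,"claw": 0},{"dx": -0.014,"dy": 0,"dz": 0,"ax": 0,"ay": 0,"az": 0,"claw": 0},{"dx": -0.014,"dy": 0,"dz": 0,"ax": 0,"ay": 0,"az": 0,"claw": 0}]'

```text
t: 16.65
position: [0.6293, -0.1076, 0.058]
orientation: [[-0.014, 1.0, -0.0], [1.0, 0.014, 0.0], [0.0, -0.0, -1.0]]
ft_force: [0.6, 0.1, 0.7]
gripper_width: 0.0002
grasp_force: 0.0
```

>>> send_rows --commands '[{"dx": -0.006,"dy": 0,"dz": 0,"ax": 0,"ay": 0,"az": 0,"claw": 0},{"dx": -0.01,"dy": 0,"dz": 0,"ax": 0,"ay": 0,"az": 0,"claw": 0},{"dx": -0.01,"dy": 0,"dz": 0,"ax": 0,"ay": 0,"az": 0,"claw": 0}]'

```text
t: 16.95
position: [0.629, -0.1078, 0.0581]
orientation: [[-0.014, 1.0, -0.002], [1.0, 0.014, 0.007], [0.007, -0.002, -1.0]]
ft_force: [-1.3, 12.5, 3.0]
gripper_width: 0.0002
grasp_force: 6.3
```

Run:
```python
from h import *
from station import ctrl
o=ctrl.get_obs();print(o['ft_force'],o['position'])
t=ctrl.grab_frame('side');np.savez('pics/s8.npz',**t)
P,ok=cloud(t);P=P.reshape(480,640,3)*1000
m=(P[...,2]>70)&(P[...,2]<86)&(abs(P[...,0]-628)<28)&(P[...,1]<-60)&(P[...,1]>-240)
print(m.sum(),P[m].min(0),P[m].max(0))
cv2.imwrite('pics/s8.png',cv2.resize(t['frame'][240:345,380:520],None,fx=5.7,fy=5.7,interpolation=cv2.INTER_CUBIC)[:,:,::-1])
```

```text
[-1.27257581 12.47923722  2.99174055] [ 0.62902863 -0.1077916   0.05809368]
424 [ 600.35281328 -234.91552095   70.04188525] [ 655.92291408 -101.26006005   85.87650687]
```

The push force rose to 12.5 N at the expected home position, so I'll retreat and check by depth.

>>> send_rows --commands '[{"dx": 0.03,"dy": 0,"dz": 0,"ax": 0,"ay": 0,"az": 0,"claw": 0},{"dx": 0.1,"dy": 0,"dz": 0,"ax": 0,"ay": 0,"az": 0,"claw": 0},{"dx": 0.1,"dy": 0,"dz": -0.12,"ax": 0,"ay": 0,"az": 0,"claw": 0},{"dx": 0.1,"dy": 0,"dz": -0.24,"ax": 0,"ay": 0,"az": 0,"claw": 0},{"dx": 0.1,"dy": 0,"dz": -0.36,"ax": 0,"ay": 0,"az": 0,"claw": 0},{"dx": 0,"dy": 0,"dz": -0.48,"ax": 0,"ay": 0,"az": 0,"claw": 0},{"dx": -0.1,"dy": 0,"dz": -0.6,"ax": 0,"ay": 0,"az": 0,"claw": 0},{"dx": -0.2,"dy": 0,"dz": -0.6,"ax": 0,"ay": 0,"az": 0,"claw": 0}]'

```text
t: 17.8
position: [0.6321, -0.183, 0.3012]
orientation: [[-0.017, 1.0, 0.008], [1.0, 0.017, -0.003], [-0.003, 0.008, -1.0]]
ft_force: [0.5, -0.4, -0.7]
gripper_width: 0.0005
grasp_force: 0.0
```

Run:
```python
from h import *
from station import ctrl
o,f=wrist(ctrl,'w9');print(o['t'],o['position'])
P,ok=cloud(f);P=P.reshape(480,640,3)*1000;Z=P[...,2]
B=(Z>72)&(Z<86)&(abs(P[...,0]-628)<26)
for nm,a,b in (('outside/first gap',-147,-100),('mid gap',-190,-170),('end gap',-225,-213)):
    m=B&(P[...,1]>a)&(P[...,1]<b);print(nm,m.sum(),P[m][:,1].min() if m.any() else 0,P[m][:,1].max() if m.any() else 0,np.median(Z[m]) if m.any() else 0)
hsv=cv2.cvtColor(f['frame'],cv2.COLOR_RGB2HSV)
g=(hsv[...,0]>65)&(hsv[...,0]<90)&(hsv[...,1]>100)&(abs(P[...,0]-628)<30)&(abs(P[...,1]+220)<30)
print('green',g.sum(),P[g].min(0),P[g].max(0))
m=B&(P[...,1]<-100)&(P[...,1]>-215);q=P[m][:,:2].astype(np.float32);print(cv2.minAreaRect(q),np.percentile(q[:,1],[.5,99.5]))
t=ctrl.grab_frame('side');S,_=cloud(t);S=S.reshape(480,640,3)*1000
h=cv2.cvtColor(t['frame'],cv2.COLOR_RGB2HSV)
b=(h[...,0]>100)&(h[...,0]<125)&(h[...,1]>80)&(abs(S[...,0]-440)<80)&(abs(S[...,1]+265)<80)&(S[...,2]>60)
print('mug',b.sum(),S[b].min(0).round(),S[b].max(0).round())
```

```text
17.8 [ 0.63206574 -0.18296433  0.30122279]
outside/first gap 1767 -146.98504601124253 -119.03262253325899 78.76686543393717
mid gap 1100 -189.96192040479988 -170.74073993481946 79.05929506072533
end gap 309 -220.93502781486703 -216.14659776457287 79.37231979546688
green 814 [ 598.2853798  -230.64152467   72.42909643] [ 657.9961711  -218.73108195   91.43079206]
((628.23193359375, -157.10202026367188), (52.2428092956543, 75.43313598632812), 0.7870456576347351) [-194.42039429 -119.33844955]
mug 1086 [ 387. -295.  121.] [ 492. -230.  215.]
```

```bash
python3 -c "
from station import ctrl
print(ctrl.hand_in())"
```

```text
the job is handed in; nothing more can be done
None
```

The mug hangs by its handle on the hook, the carton is pushed home against the back stop, and I handed the job in at about 18 s; the hand-in returned no verdict.

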